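# Run the bench board out to the gauge and hold it

## Robot

A 6-joint arm with a two-finger parallel gripper is mounted at the origin on a cart in front of the work surface, level with it; the furniture and walls round the work are solid. World frame = base frame: x ahead of the robot, y to its left, z up, the work surface at z = 0. Lengths are in m, angles in rad, forces in N, time in s.
With the tool pointing down it reaches from about 0.35 to 0.775 m from the base axis. Payload 5.5 kg.
Tool frame: the origin (TCP) lies midway between the tips of the shut fingers; the grasp point (between the pads) lies hold_point_z behind it (hold_point_z is the distance from the TCP to the grasp point, in m); z points along the fingers, y is the direction in which the jaws open and shut (so a half turn about z gives the same grasp; the last joint's range is limited). The gripper opens to 85 mm and grips with 20 to 120 N. Pads are 22 mm wide; open, the fingers measure 114 mm over their backs; the gripper's body (76 mm by 85 mm) begins 54 mm behind the grasp point. The pads swing forward as they close: fully open they stand 13 mm farther back than shut.
Start: joints at [-1.359, 0.313, 0.046, 1.304, 0, 1.431], TCP at [0.198, -0.54, 0.231] pointing down, gripper open.
Joint ranges: [-2.76, 2.76], [-0.86, 1.69], [-1.03, 1.26], [-2.2, 2.34], [-1.47, 1.5], [-3.14, 3.14]. Speed limits (rad/s): [2.57, 2.57, 3.14, 3.14, 3.14, 3.14].

## Interface

Orientations are given as a unit quaternion [w, x, y, z].
In Python, from workcell import * gives the robot as it stands. The module is installed in compiled form; this text tells all that it offers.
- The arm moves only by the tool jog_arm, never from a script. Its argument "plan" is a list of rows, each a list of 6 numbers: the shift along the world's x, y, z in m, then the turn, a rotation vector about the world's x, y, z in degrees. A call has exactly 10 rows; each row shifts and turns the commanded pose from where the row before left it; what a row does not reach is not made up. A row lasts 1/10 s, in which the tool goes at most 50 mm and 8.59 degrees, less where a joint would pass 70% of its speed; a pose out of reach is approached as far as the arm can. A call with a gripper value outside its range is refused whole. "hand" is the opening, from 0 (shut) to 1 (fully open), set as the call begins (left out, the last holds). The fingers move at their own pace and stop on an object; "force" is the grip in N (left out, the last holds). Time passes only in rows, so rows that do not move let the fingers close, or fill a call up. It gives the time, the measured TCP pose, the force and the opening at its end, in the units of the state.
- get_state(): the state, without advancing time (a new reading comes with each control period).
- read_camera(name): name is "scene" or "top"; returns the picture (400x640x3 uint8, red, green, blue); there is no depth.
- calibration(name): a dict with "K" (3x3 intrinsics, pixels), "world_to_cam" (4x4, takes a point from world to camera coordinates). Camera axes: x right, y down, z forward; pixel columns grow to the right and rows downward; lengths in m; the calibration is good to about 2 mm. A picture is of the moment at which its call begins. calibration takes no time and is no camera call.
- hand_in(): hands the job in, once; it reports no verdict.
The state is a dict: "clock": time; "joint_pos": joint angles; "qvel": joint speeds; "tau": joint torques, N m; "tcp_pos": TCP position; "orientation": TCP orientation; "wrist_force": force on the tool from outside, world axes, zero at the start; "ft_torque": the same for the moment, N m; "finger_gap": finger opening in m.
Only numpy, scipy, OpenCV 4.12 (cv2) and the standard library are available. Lean on these libraries where they do the work, as an engineer would, in place of code of your own. Each camera call takes 0.05 s, during which the arm holds its last target.

## Task

First slide the yellow grip of the overhang gauge along its rail until the white line on its carriage is level with the red clip on the scale. Then slide the sawing board, the one with the dark wooden handle at its rear, out towards you, never lifting it off its stand or letting it tip, until its steel-capped front end is level with the tip of the gauge's pointer rod; so far out it would tip by itself, so finish while still holding it with the gripper, level and flat on the deck. Leave the jar, the silver cuff and the scriber where they are.

Things in the scene. Friction and masses are not known exactly. Their poses are not given: they have to be found in the camera images.
- stand: Fixed wooden stand, base 170 x 196 x 12 mm, with a deck 160 mm long (x), 78 mm wide (y), its top 50 mm above the bench, between dark guide strips 9 mm high, 63 mm apart. Origin: on the bench under the deck's middle; -x is outward, roughly towards the robot (yaw varies), z up. Deck front edge: x = -80 mm. The gauge rail runs along x at y = +100 mm, top 49 mm above the bench.
- gauge (a joint): Position of the gauge carriage along its rail in m: 0 at the rear end, 0.12 fully outward (towards the stand's -x). Friction about 1.5 N; it stays where it is left.
- gauge_grip (a point): Centre of the top of the yellow upright grip on the black gauge carriage. The grip is 24 mm long (stand x), 16 mm wide (stand y) and 40 mm high; its top is 102.5 mm above the bench, the carriage top (36 x 24 mm) 62.5 mm. Axes as the stand's.
- gauge_index (a point): The white index line on the small black finger at the carriage's +y side, level with the grip's centre along x. Axes as the stand's. It moves with the gauge.
- pointer_tip (a point): Inner end (yellow) of the gauge's pointer rod, 5 mm thick, 56 mm above the bench, that runs 175 mm outward from the carriage and then bends in towards the board, ending about 7 mm beside its path. 175 mm outward of the index line. Axes as the stand's; moves with the gauge.
- mark: Red clip, 5 mm long in stand x and 17 mm in y, fixed on the white scale ledge beside the gauge rail; its place along the scale varies. Origin at its middle along x, axes as the stand's. The gauge is set when index line and this origin have the same stand x (72 to 110 mm of gauge travel).
- board: Loose hardwood sawing board, 200 mm (x) x 60 mm (y) x 12 mm, about 0.3 kg, on the deck between the guide strips, 1.5 mm play each side. Origin: centre of its underside; -x is its front end; axes parallel to the stand's. Steel cap plate near the front; balance point about 90 mm behind the front end: it tips when more than that overhangs the deck's front edge.
- board_nose (a point): Middle of the board's front end face (x = -100 mm of the board), 6 mm above its underside.
- board_handle (a point): Centre of the top of the dark wooden handle block near the board's rear end, 78 mm behind the board's middle. The block is 36 mm long (x), 28 mm wide (y) and 42 mm high; its top is 54 mm above the board's underside, 104 mm above the bench; grip it across its width.
- flux_jar: Bystander: glass jar with brown cap, 48 x 47 x 65 mm, on the bench at the stand's -y side. Origin: centre of its underside.
- silver_cuff: Bystander: open silver cuff bracelet, 54 x 59 x 22 mm, on the bench at the stand's -y side. Origin: centre of its underside.
- scriber: Bystander: steel scriber, 8 x 133 x 7 mm, lying on the bench behind the stand. Origin: centre of its underside.

How it is judged:
On the way, in this order (a step that is already met when the one before it is completed fails the run):
1. the gauge's index line is level with the red clip (x of gauge_index in the frame of mark between -0.005 and 0.005 m), for 0.3 s.
2. the board's front end is level with the pointer tip, the board flat on the deck and held (all of step 1 and x of board_nose in the frame of pointer_tip between -0.006 and 0.006 m and z of board in the frame of stand between 0.046 and 0.054 m and angle between board's own z axis and vertical below 0.04 rad and angle between the x axis of board and the x axis of stand, either way round below 0.06 rad and contact force between the fingers and board above 1 N), for 0.2 s.
At the end, for the whole second after the job is handed in: Index line within 5 mm of the red clip's middle; board front end within 6 mm of the pointer tip along stand x; board on the deck within 4 mm, level within 0.04 rad, straight within 0.06 rad, still, gripped with over 1 N; jar, cuff and scriber within 25 mm of their start (all of step 2 and linear speed of board below 0.01 m/s and distance of each of flux_jar, silver_cuff, scriber from where it was at the start of the episode below 0.025 m); the arm keeps its last pose, push and grip.
It fails at once if the board tips (angle between board's own z axis and vertical above 0.15 rad).
It fails at once if the board is lifted off the deck (z of board in the frame of stand above 0.062 m).
It fails at once if the flux jar is pushed away (distance of flux_jar from where it was at the start of the episode above 0.025 m).
It fails at once if the silver cuff is pushed away (distance of silver_cuff from where it was at the start of the episode above 0.025 m).
It fails at once if the scriber is pushed away (distance of scriber from where it was at the start of the episode above 0.025 m).
It also fails if it takes over 45 s, if anything falls off the work surface, if the arm or the gripper's body presses on something with over 40 N, if the wrist force passes 120 N, or if a joint passes its speed limit or range.

## Working session

There is one attempt and no reset: what is moved stays moved. The work goes in short steps, Python scripts to look and compute and a tool call to move; the robot and the scene stay as the last step left them, time stands still between calls to the robot, and variables do not carry over. Pictures are saved under pics/ and viewed, and the job is handed in when it is done.

Besides the shell and the picture viewer there is one more tool, called after "Request:" as a command line: name --pt "numbers of a row" for each row, then --argument value for the rest. jog_arm: Moves the arm, as the interface text tells. Its arguments: {"type":"object","properties":{"plan":{"type":"array","items":{"type":"array","items":{"type":"number"}}},"hand":{"type":"number"},"force":{"type":"number"}},"required":["plan"]}

```bash
mkdir -p pics; python3 - <<'E'
from workcell import *
import cv2,numpy as np
s=get_state();print(s)
for n in("scene","top"):
    im=read_camera(n);cv2.imwrite(f"pics/{n}0.png",im[:,:,::-1]);c=calibration(n);print(n,c)
E
```

```text
{'clock': 0.0, 'joint_pos': array([-1.35859831e+00,  3.14004072e-01,  4.49540024e-02,  1.30358477e+00,
        2.03761358e-05,  1.43119615e+00]), 'qvel': array([-5.86581563e-04, -4.96449181e-04, -2.96720094e-05, -1.83678224e-04,
        3.40578855e-04,  4.78043483e-04]), 'tau': array([-1.78106799e-03, -4.80623674e+01,  2.98533475e+01,  1.92245393e-02,
       -3.80602578e-04,  5.62274110e-06]), 'tcp_pos': array([ 0.19802416, -0.53927593,  0.23039656]), 'orientation': array([-9.19021015e-04,  9.84569187e-01,  1.74993347e-01, -2.31793535e-05]), 'wrist_force': array([ 0.09809989,  0.1554196 , -0.13406006]), 'ft_torque': array([-0.0008817 , -0.00353339,  0.0277304 ]), 'finger_gap': 0.08556000376971915}
scene {'K': array([[388.56985019,   0.        , 318.83940052],
       [  0.        , 388.56985019, 198.10312475],
       [  0.        ,   0.        ,   1.        ]]), 'world_to_cam': array([[-0.74944933, -0.66201139,  0.0081618 ,  0.47458181],
       [-0.4779868 ,  0.53250671, -0.69854507,  0.33869364],
       [ 0.45809858, -0.52742537, -0.71551951,  0.67440903],
       [ 0.        ,  0.        ,  0.        ,  1.        ]])}
top {'K': array([[511.42843653,   0.        , 320.3283731 ],
       [  0.        , 511.42843653, 201.18889652],
       [  0.        ,   0.        ,   1.        ]]), 'world_to_cam': array([[-0.1816969 , -0.98334417, -0.0045248 ,  0.14125582],
       [-0.95765598,  0.17799171, -0.22630505,  0.59004576],
       [ 0.22334112, -0.03678573, -0.97404597,  0.81552131],
       [ 0.        ,  0.        ,  0.        ,  1.        ]])}
```

View pics/scene0.png

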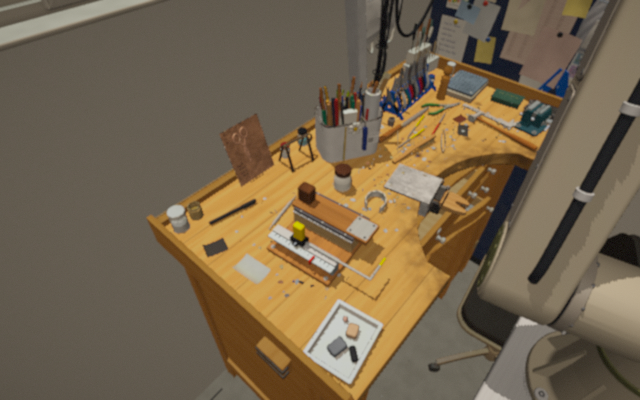

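View pics/top0.png

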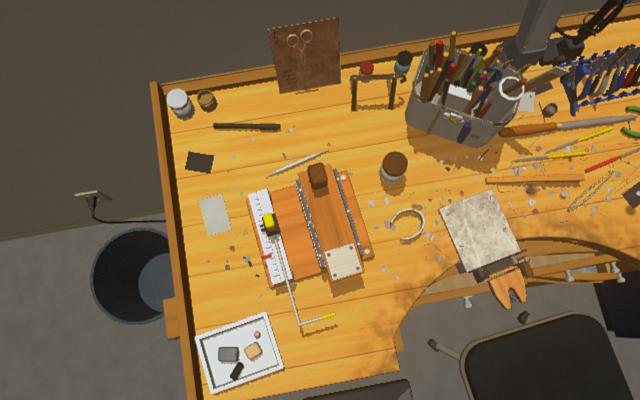

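```bash
python3 - <<'E'
import cv2
a=cv2.imread("pics/top0.png")[150:300,235:395];cv2.imwrite("pics/topc.png",cv2.resize(a,None,fx=4,fy=4,interpolation=2) if 0 else cv2.resize(a,None,fx=4,fy=4,interpolation=cv2.INTER_CUBIC))
a=cv2.imread("pics/scene0.png")[170:300,250:410];cv2.imwrite("pics/scc.png",cv2.resize(a,None,fx=4.5,fy=4.5,interpolation=cv2.INTER_CUBIC))
E
```

```text
(no output)
```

View pics/topc.png

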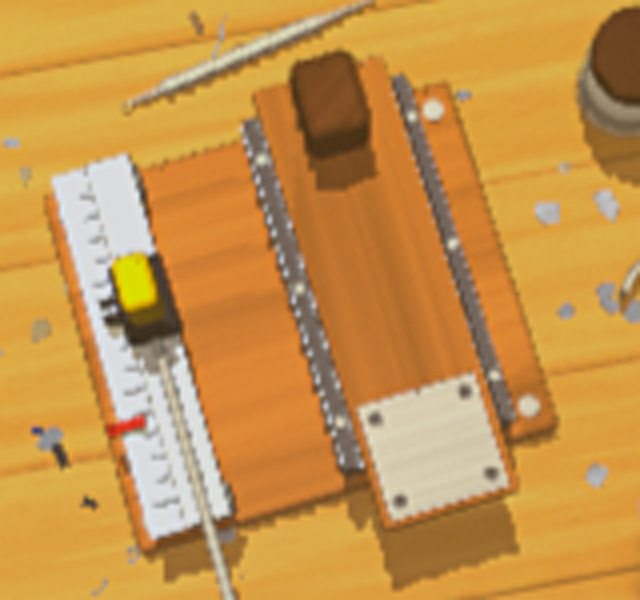

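View pics/scc.png

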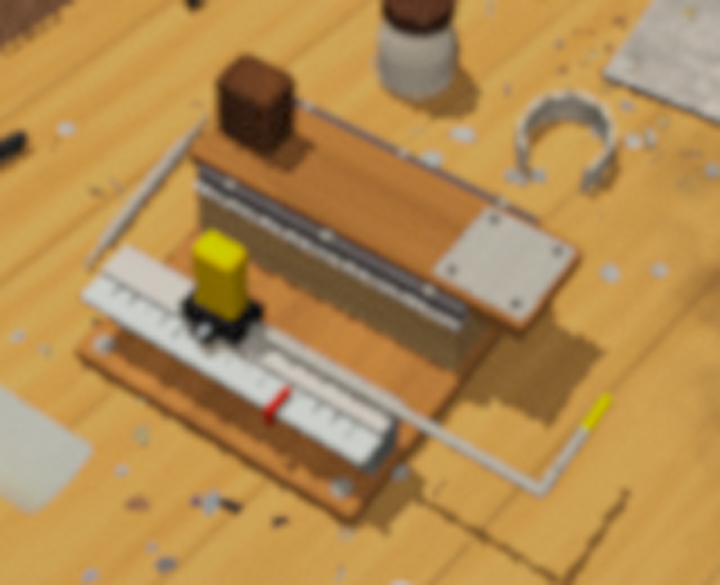

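```bash
cat >h.py <<'E'
import numpy as np
from workcell import *
def px2w(n,uv,z):
    c=calibration(n);K=c["K"];T=c["world_to_cam"];R=T[:3,:3];t=T[:3,3]
    o=-R.T@t;d=R.T@np.linalg.inv(K)@np.r_[uv,1.];return o+d*(z-o[2])/d[2]
def w2px(n,p):
    c=calibration(n);q=c["world_to_cam"]@np.r_[p,1];q=c["K"]@q[:3];return q[:2]/q[2]
def top(c): return np.array(c)/4.+[235,150]-0.375
def sc(c): return np.array(c)/4.5+[250,170]-0.39
E
python3 - <<'E'
from h import *
np.set_printoptions(precision=4,suppress=True)
P=dict(noseL=((388,526),.062),noseR=((518,488),.062),rearL=((253,97),.062),rearR=((380,57),.062),handle=((330,88),.104),grip=((135,280),.1025),clip=((127,427),.052),bRL=((45,197),.012),bFL=((150,550),.012),bFR=((556,428),.012),bRR=((445,83),.012))
for k,(c,z) in P.items(): print(k,px2w("top",top(c),z))
Q=dict(noseL=((522,330),.062),noseR=((580,252),.062),rearL=((193,152),.062),handle=((257,78),.104),grip=((219,247),.1025),clip=((277,402),.052),bRL=((80,352),.012),bFL=((347,522),.012),tip=((606,400),.056))
for k,(c,z) in Q.items(): print(k,px2w("scene",sc(c),z))
print("tip",px2w("top",(335,317),.056))
E
```

```text
noseL [0.4684 0.0375 0.062 ]
noseR [ 0.474  -0.0193  0.062 ]
rearL [0.6631 0.0611 0.062 ]
rearR [0.6709 0.0027 0.062 ]
handle [0.6487 0.0288 0.104 ]
grip [0.583  0.1224 0.1025]
clip [0.5308 0.1396 0.052 ]
bRL [0.6481 0.1634 0.012 ]
bFL [0.4807 0.1416 0.012 ]
bFR [ 0.5009 -0.0462  0.012 ]
bRR [ 0.6681 -0.0283  0.012 ]
noseL [0.4656 0.0412 0.062 ]
noseR [ 0.4731 -0.0163  0.062 ]
rearL [0.661  0.0616 0.062 ]
handle [0.6437 0.0308 0.104 ]
grip [0.5821 0.1233 0.1025]
clip [0.5286 0.1431 0.052 ]
bRL [0.6415 0.1653 0.012 ]
bFL [0.4788 0.1503 0.012 ]
tip [0.415  0.0439 0.056 ]
tip [0.4097 0.0429 0.056 ]
```

Request:
jog_arm --pt "0.0192 0.0331 0 0 0 8.33" --pt "0.0192 0.0331 0 0 0 8.33" --pt "0.0192 0.0331 0 0 0 8.33" --pt "0.0192 0.0331 0 0 0 8.33" --pt "0.0192 0.0331 0 0 0 8.33" --pt "0.0192 0.0331 0 0 0 8.33" --pt "0.0192 0.0331 0 0 0 8.33" --pt "0.0192 0.0331 0 0 0 8.33" --pt "0.0192 0.0331 0 0 0 8.33" --pt "0.0192 0.0331 0 0 0 8.33" --hand 0.6 --force 30

```text
clock: 1.1
tcp_pos: [0.3904, -0.2072, 0.2311]
orientation: [-0.0, 0.617, 0.787, 0.0]
wrist_force: [0.3, -0.5, -0.3]
finger_gap: 0.0515
```

Request:
jog_arm --pt "0.0192 0.0331 0 0 0 8.33" --pt "0.0192 0.0331 0 0 0 8.33" --pt "0.0192 0.0331 0 0 0 8.33" --pt "0.0192 0.0331 0 0 0 8.33" --pt "0.0192 0.0331 0 0 0 8.33" --pt "0.0192 0.0331 0 0 0 8.33" --pt "0.0192 0.0331 0 0 0 8.33" --pt "0.0192 0.0331 0 0 0 8.33" --pt "0.0192 0.0331 0 0 0 8.33" --pt "0.0192 0.0331 0 0 0 8.33"

```text
clock: 2.1
tcp_pos: [0.5824, 0.1237, 0.2308]
orientation: [-0.0, -0.062, 0.998, -0.0]
wrist_force: [0.5, -0.8, -0.6]
finger_gap: 0.0515
```

Request:
jog_arm --pt "0 -0.0005 -0.02 0 0 0" --pt "0 0 -0.02 0 0 0" --pt "0 0 -0.02 0 0 0" --pt "0 0 -0.02 0 0 0" --pt "0 0 -0.02 0 0 0" --pt "0 0 -0.02 0 0 0" --pt "0 0 -0.02 0 0 0" --pt "0 0 -0.015 0 0 0" --pt "0 0 0 0 0 0" --pt "0 0 0 0 0 0"

```text
clock: 3.1
tcp_pos: [0.5817, 0.1217, 0.0761]
orientation: [-0.001, -0.059, 0.998, 0.0]
wrist_force: [0.3, -0.1, 0.5]
finger_gap: 0.0512
```

Request:
jog_arm --pt "0 0 0 0 0 0" --pt "0 0 0 0 0 0" --pt "0 0 0 0 0 0" --pt "0 0 0 0 0 0" --pt "0 0 0 0 0 0" --pt "0 0 0 0 0 0" --pt "0 0 0 0 0 0" --pt "0 0 0 0 0 0" --pt "0 0 0 0 0 0" --pt "0 0 0 0 0 0" --hand 0 --force 20

```text
clock: 4.1
tcp_pos: [0.5828, 0.1232, 0.0776]
orientation: [0.001, -0.059, 0.998, 0.001]
wrist_force: [0.1, 4.3, 1.7]
finger_gap: 0.0158
```

```bash
python3 - <<'E'
from h import *
import cv2
for n in("scene","top"):
    im=read_camera(n)[:,:,::-1];cv2.imwrite(f"pics/{n}1.png",im)
    x,y=(250,170) if n=="scene" else (235,150)
    cv2.imwrite(f"pics/{n}1c.png",cv2.resize(im[y:y+130,x:x+160],None,fx=4.5,fy=4.5,interpolation=cv2.INTER_CUBIC))
s=get_state();print(s["tcp_pos"],s["wrist_force"],s["finger_gap"])
E
```

```text
[0.58275936 0.12321958 0.07756849] [-0.60559022  5.10044469  2.43498363] 0.015474654237267193
```

View pics/scene1c.png

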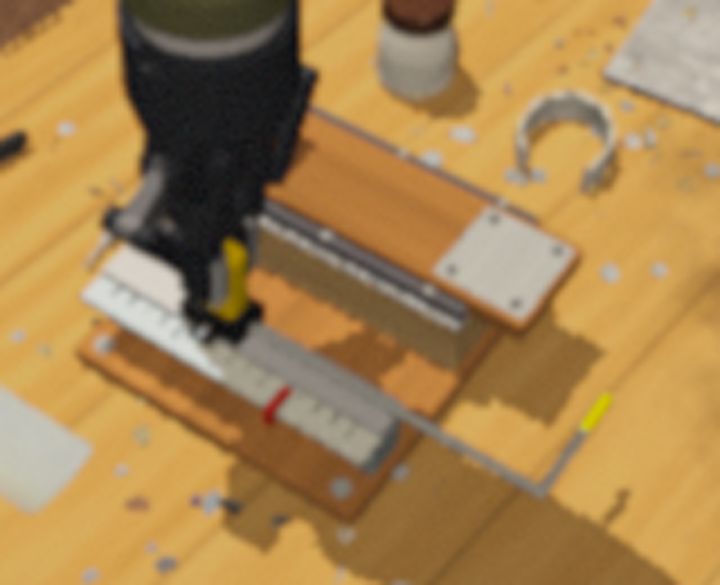

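View pics/top1c.png

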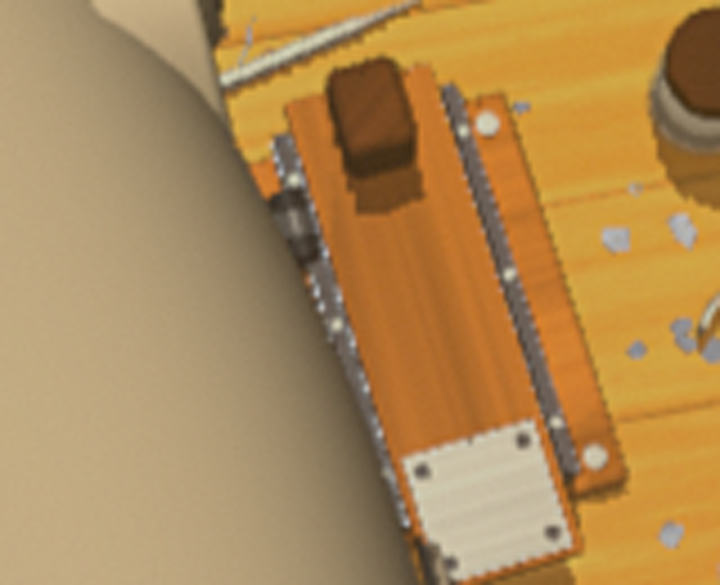

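Request:
jog_arm --pt "-0.007 -0.0008 0 0 0 0" --pt "-0.007 -0.0008 0 0 0 0" --pt "-0.007 -0.0008 0 0 0 0" --pt "-0.007 -0.0008 0 0 0 0" --pt "-0.007 -0.0008 0 0 0 0" --pt "-0.007 -0.0009 0 0 0 0" --pt "-0.007 -0.0009 0 0 0 0" --pt "0 0 0 0 0 0" --pt "0 0 0 0 0 0" --pt "0 0 0 0 0 0"

```text
clock: 5.2
tcp_pos: [0.5331, 0.1177, 0.0776]
orientation: [0.001, -0.059, 0.998, 0.002]
wrist_force: [-2.0, 5.9, 3.6]
finger_gap: 0.0153
```

```bash
python3 - <<'E'
from h import *
import cv2
n="scene"
im=read_camera(n)[:,:,::-1];cv2.imwrite(f"pics/{n}2.png",im)
cv2.imwrite(f"pics/{n}2c.png",cv2.resize(im[200:290,260:400],None,fx=5,fy=5,interpolation=cv2.INTER_CUBIC))
s=get_state();print(s["tcp_pos"],s["wrist_force"],s["finger_gap"])
E
```

```text
[0.53316351 0.11768789 0.07754306] [-1.46194012  7.34968915  3.7157324 ] 0.015344846675192767
```

View pics/scene2c.png

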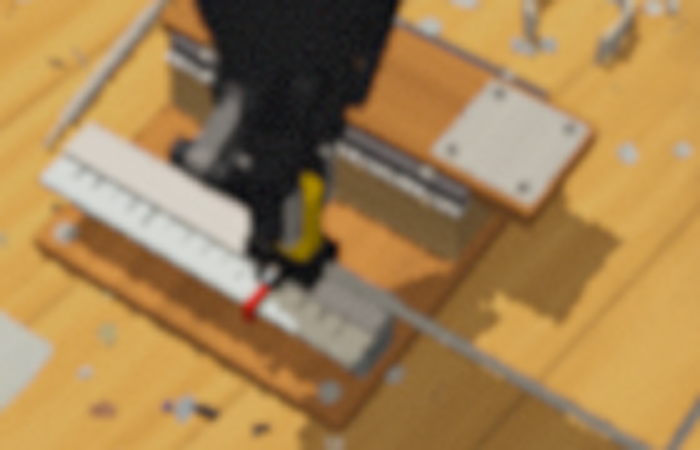

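```bash
python3 - <<'E'
from h import *
p=np.array([.53,.141,.05]);ex=np.array([.993,.118,0]);ey=np.array([-.118,.993,0])
for n in("scene","top"): print(n,[ (w2px(n,p+.01*e)-w2px(n,p)) for e in(ex,ey)])
import cv2
im=cv2.imread("pics/scene2.png")[240:270,300:335];cv2.imwrite("pics/z2.png",cv2.resize(im,None,fx=20,fy=20,interpolation=0))
E
```

```text
scene [array([-3.90373493, -2.26568921]), array([-2.81303376,  3.27352068])]
top [array([-1.5841408 , -5.52913595]), array([-5.593262  ,  1.72513772])]
```

View pics/z2.png

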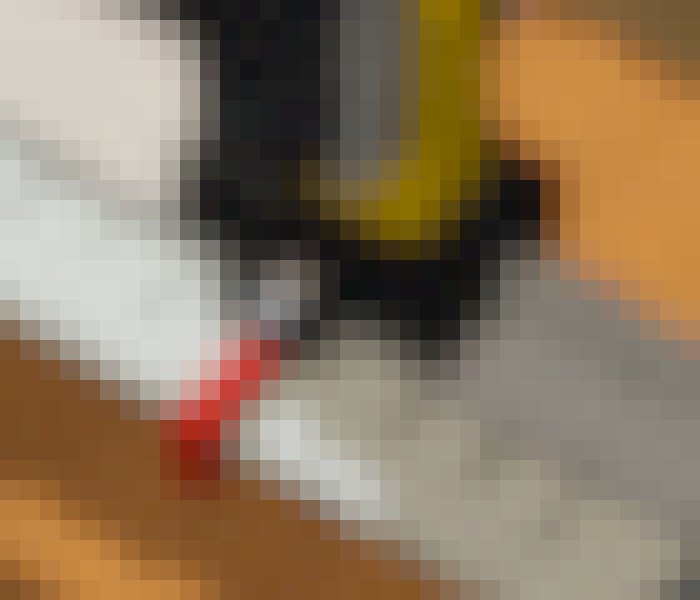

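Request:
jog_arm --pt "0 0 0 0 0 0" --pt "0 0 0 0 0 0" --pt "0 0 0 0 0 0" --pt "0 0 0.02 0 0 0" --pt "0 0 0.02 0 0 0" --pt "0 0 0.02 0 0 0" --pt "0.015 -0.01 0.02 0 0 0" --pt "0.03 -0.024 0.02 0 0 0" --pt "0.034 -0.027 0.0 0 0 0" --pt "0.034 -0.027 0 0 0 0" --hand 0.7

```text
clock: 6.25
tcp_pos: [0.6479, 0.0268, 0.1778]
orientation: [0.001, -0.059, 0.998, -0.0]
wrist_force: [0.1, 0.1, 0.4]
finger_gap: 0.0598
```

```bash
python3 - <<'E'
from h import *
import cv2
for n in("scene","top"):
    im=read_camera(n)[:,:,::-1];cv2.imwrite(f"pics/{n}3.png",im)
    x,y=(250,170) if n=="scene" else (235,170)
    cv2.imwrite(f"pics/{n}3c.png",cv2.resize(im[y:y+150,x:x+160],None,fx=4,fy=4,interpolation=cv2.INTER_CUBIC))
s=get_state();print(s["tcp_pos"],s["wrist_force"],s["finger_gap"])
E
```

```text
[0.64994977 0.02378785 0.17521688] [-0.6778681   0.18408523  0.00538416] 0.05938248652902903
```

View pics/scene3c.png

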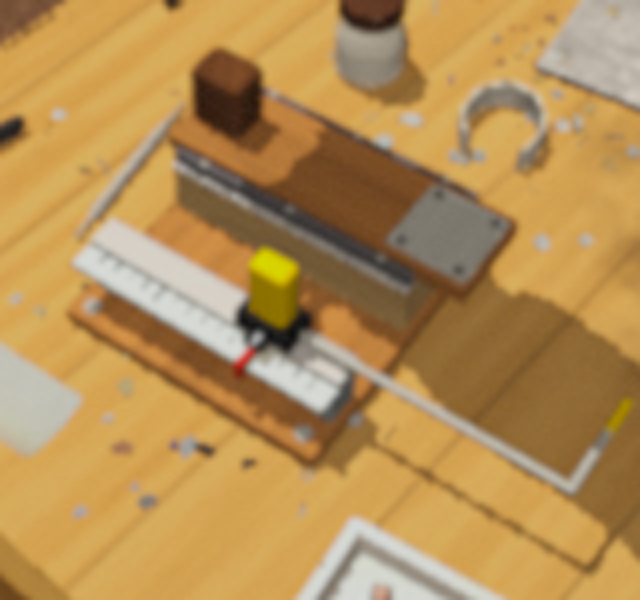

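View pics/top3c.png

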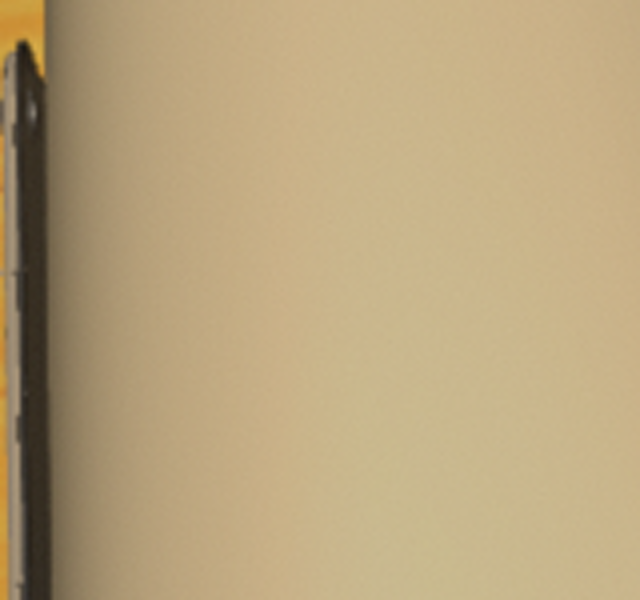

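```bash
python3 - <<'E'
from h import *
import cv2
def red(f):
    a=cv2.imread(f).astype(float);B,G,R=a[...,0],a[...,1],a[...,2]
    m=np.clip(R-G-100,0,None)*(G<75)*(B<75)
    return a,m
for f in("scene0","scene3","top0"):
    a,m=red(f"pics/{f}.png")
    x,y=(270,240) if f[0]=="s" else (250,240); 
    s=np.zeros_like(m);s[y:y+40,x:x+60]=m[y:y+40,x:x+60];v,u=np.nonzero(s>5);w=s[v,u];print(f,len(u),(u*w).sum()/w.sum(),(v*w).sum()/w.sum(), u.min(),u.max(),v.min(),v.max())
for z in(.046,.05,.054):
  print(z)
im=cv2.imread("pics/scene3.png")[225:275,300:340];cv2.imwrite("pics/z3.png",cv2.resize(im,None,fx=12,fy=12,interpolation=0))
E
```

```text
scene0 6 310.8048780487805 259.3170731707317 309 313 257 261
scene3 5 310.4171779141104 259.73006134969324 309 312 258 261
top0 19 265.9347826086956 256.2049689440994 262 270 255 258
0.046
0.05
0.054
```

View pics/z3.png

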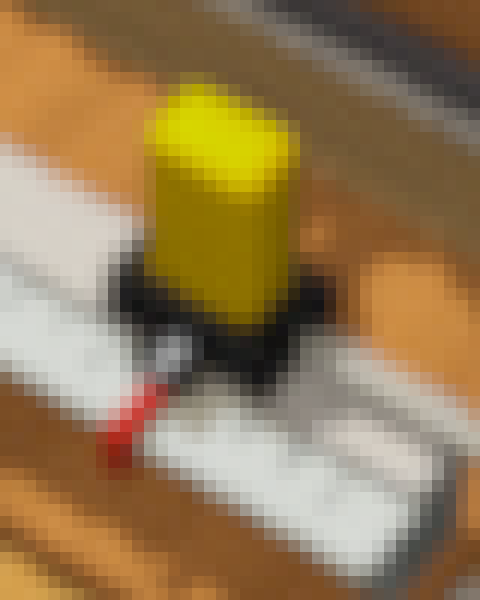

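```bash
python3 - <<'E'
from h import *
g=px2w("scene",(318.0,235.9),.1025);print("grip",g)
ex=np.array([.993,.118,0])
for z in(.044,.048,.052,.056):
  a=px2w("scene",(310.8,259.3),z);b=px2w("top",(266,256.4),z);print(z,a,b,(g-a)@ex,(g-b)@ex)
print(w2px("scene",(.5331,.1177,.1025)))
E
```

```text
grip [0.5318061  0.11864781 0.1025    ]
0.044 [0.53244641 0.14005715 0.044     ] [0.53201259 0.14088889 0.044     ] -0.0031621291644708303 -0.002829492763294457
0.048 [0.53051679 0.14213956 0.048     ] [0.53145444 0.14054064 0.048     ] -0.0014917339587704785 -0.002234151161708828
0.052 [0.52858716 0.14422196 0.052     ] [0.53089628 0.14019239 0.052     ] 0.00017866124692986663 -0.0016388095601233062
0.056 [0.52665753 0.14630437 0.056     ] [0.53033813 0.13984414 0.056     ] 0.0018490564526302184 -0.0010434679585377873
[317.83137193 235.29002646]
```

Request:
jog_arm --pt "-0.02 -0.03 0.005 0 0 0" --pt "-0.02 -0.03 0.005 0 0 0" --pt "-0.02 -0.03 0.005 0 0 0" --pt "-0.02 -0.03 0 0 0 0" --pt "-0.02 -0.03 0 0 0 0" --pt "-0.02 -0.03 0 0 0 0" --pt "-0.02 -0.03 0 0 0 0" --pt "-0.02 -0.03 0 0 0 0" --pt "0 -0.03 0 0 0 0" --pt "0 -0.03 0 0 0 0"

```text
clock: 7.35
tcp_pos: [0.4851, -0.273, 0.1916]
orientation: [0.0, -0.059, 0.998, 0.0]
wrist_force: [1.0, -0.1, -0.2]
finger_gap: 0.0598
```

```bash
python3 - <<'E'
from h import *
import cv2
n="top"
im=read_camera(n)[:,:,::-1];cv2.imwrite(f"pics/{n}4.png",im)
cv2.imwrite(f"pics/{n}4c.png",cv2.resize(im[180:340,235:375],None,fx=3.7,fy=3.7,interpolation=cv2.INTER_CUBIC))
cv2.imwrite("pics/z4.png",cv2.resize(im[235:275,255:295],None,fx=14,fy=14,interpolation=0))
E
```

```text
(no output)
```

View pics/top4c.png

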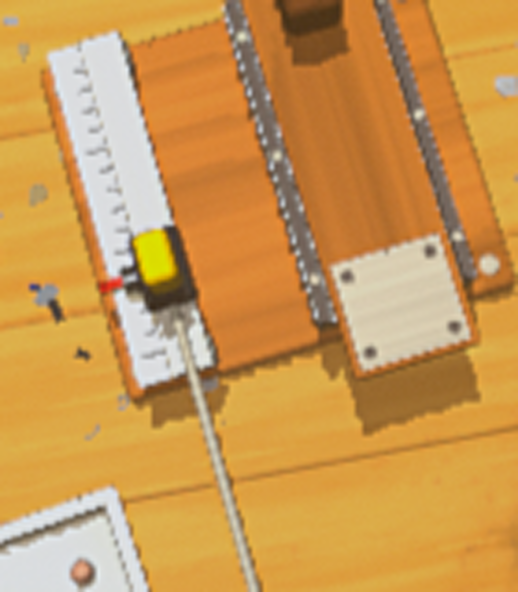

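View pics/z4.png

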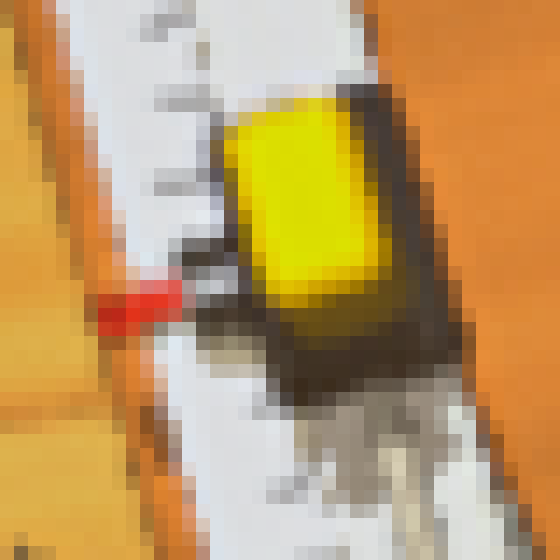

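```bash
python3 - <<'E'
from h import *
import cv2
im=cv2.imread("pics/top4.png");cv2.imwrite("pics/z5.png",cv2.resize(im[255:340,290:390],None,fx=7,fy=7,interpolation=0))
im=cv2.imread("pics/scene3.png");cv2.imwrite("pics/z6.png",cv2.resize(im[205:300,335:420],None,fx=6,fy=6,interpolation=0))
E
```

```text
(no output)
```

View pics/z5.png

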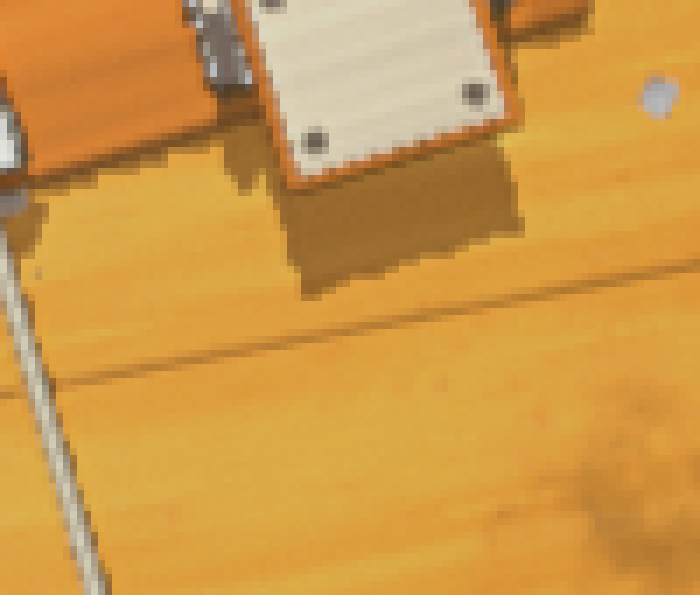

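View pics/z6.png

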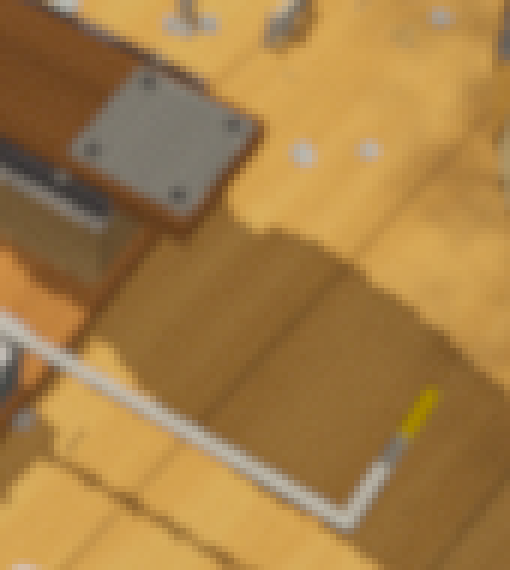

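```bash
python3 - <<'E'
from h import *
ex=np.array([.993,.118,0]);ey=np.array([-.118,.993,0])
g=px2w("top",(276.5,249.0),.1025);print("grip",g@ex,g@ey)
for n,l,r in(("top",(330.9,280.9),(364.1,271.9)),("scene",(335+183/6-.5,205+215/6-.5),(335+262/6-.5,205+128/6-.5))):
  a,b=px2w(n,l,.062),px2w(n,r,.062);m=(a+b)/2;print(n,a,b,"nose",m@ex,m@ey,"handle pred",m+ex*.022)
t=px2w("scene",(335+434/6-.5,205+396/6-.5),.057);print("tip",t,t@ex,t@ey)
c=calibration("top")["world_to_cam"];print(-c[:3,:3].T@c[:3,3])
E
```

```text
grip 0.542718550853047 0.05345412931787019
top [0.46895758 0.03866642 0.062     ] [ 0.47353655 -0.01912464  0.062     ] nose 0.469101302494566 -0.0459046576699061 handle pred [0.49309307 0.01236689 0.062     ]
scene [0.47069882 0.03647286 0.062     ] [ 0.47327231 -0.01531271  0.062     ] nose 0.46993011703947074 -0.04518828544446661 handle pred [0.49383157 0.01317607 0.062     ]
tip [0.3641151  0.03852063 0.057     ] 0.3661117327116013 -0.004714600199918751
[0.40858714 0.06387938 0.92852473]
```

Request:
jog_arm --pt "0.0161 0.0303 0 0 0 0" --pt "0.0161 0.0303 0 0 0 0" --pt "0.0161 0.0303 0 0 0 0" --pt "0.0161 0.0303 0 0 0 0" --pt "0.0161 0.0303 0 0 0 0" --pt "0.0161 0.0303 0 0 0 0" --pt "0.0161 0.0303 0 0 0 0" --pt "0.0161 0.0303 0 0 0 0" --pt "0.0161 0.0303 0 0 0 0" --pt "0.0161 0.0303 0 0 0 0"

```text
clock: 8.4
tcp_pos: [0.6472, 0.0325, 0.1912]
orientation: [-0.0, -0.059, 0.998, 0.0]
wrist_force: [0.7, -0.4, -0.1]
finger_gap: 0.0602
```

Request:
jog_arm --pt "0 0 0 0 0 0" --pt "0 0 -0.015 0 0 0" --pt "0 0 -0.015 0 0 0" --pt "0 0 -0.015 0 0 0" --pt "0 0 -0.015 0 0 0" --pt "0 0 -0.015 0 0 0" --pt "0 0 -0.015 0 0 0" --pt "0 0 -0.015 0 0 0" --pt "0 0 -0.013 0 0 0" --pt "0 0 0 0 0 0"

```text
clock: 9.4
tcp_pos: [0.6451, 0.0306, 0.0711]
orientation: [-0.002, -0.059, 0.998, 0.0]
wrist_force: [0.2, 0.7, 0.8]
finger_gap: 0.06
```

```bash
python3 - <<'E'
from h import *
import cv2
im=read_camera("scene")[:,:,::-1];cv2.imwrite("pics/scene5.png",im)
cv2.imwrite("pics/z7.png",cv2.resize(im[140:300,250:410],None,fx=3.7,fy=3.7,interpolation=cv2.INTER_CUBIC))
s=get_state();print(s["tcp_pos"],s["wrist_force"],s["finger_gap"])
E
```

```text
[0.645956   0.03066535 0.0723428 ] [-0.69923135  0.17089684 -0.40154103] 0.05951711279385952
```

View pics/z7.png

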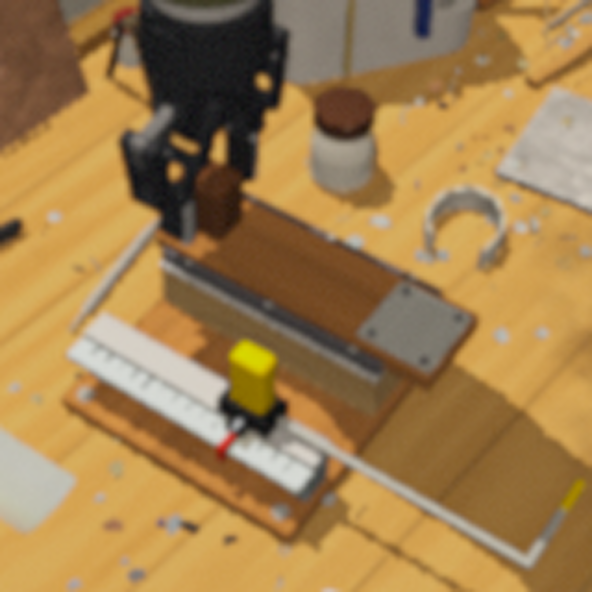

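Request:
jog_arm --pt "0 0 0 0 0 0" --pt "0 0 0 0 0 0" --pt "0 0 0 0 0 0" --pt "0 0 0 0 0 0" --pt "0 0 0 0 0 0" --pt "0 0 0 0 0 0" --pt "0 0 0 0 0 0" --pt "0 0 0 0 0 0" --pt "0 0 0 0 0 0" --pt "0 0 0 0 0 0" --hand 0 --force 60

```text
clock: 10.45
tcp_pos: [0.6481, 0.0308, 0.0746]
orientation: [0.001, -0.059, 0.998, -0.0]
wrist_force: [-0.2, -0.3, 6.3]
finger_gap: 0.027
```

Request:
jog_arm --pt "-0.006 -0.0007 0 0 0 0" --pt "-0.0075 -0.0009 0 0 0 0" --pt "-0.0075 -0.0009 0 0 0 0" --pt "-0.0075 -0.0009 0 0 0 0" --pt "-0.0075 -0.0009 0 0 0 0" --pt "-0.0075 -0.0009 0 0 0 0" --pt "-0.0075 -0.0009 0 0 0 0" --pt "-0.0075 -0.0009 0 0 0 0" --pt "0 0 0 0 0 0" --pt "0 0 0 0 0 0"

```text
clock: 11.45
tcp_pos: [0.5888, 0.0237, 0.0746]
orientation: [0.001, -0.059, 0.998, -0.0]
wrist_force: [0.2, -0.7, 8.7]
finger_gap: 0.0272
```

```bash
python3 - <<'E'
from h import *
import cv2
im=read_camera("scene")[:,:,::-1];cv2.imwrite("pics/scene6.png",im)
cv2.imwrite("pics/z8.png",cv2.resize(im[160:300,260:420],None,fx=4,fy=4,interpolation=cv2.INTER_CUBIC))
s=get_state();print(s["tcp_pos"],s["wrist_force"],s["ft_torque"],s["finger_gap"])
E
```

```text
[0.58880212 0.02370764 0.07455513] [0.766115   0.44685583 8.86284344] [-0.0343691  -0.12060774  0.02829824] 0.027103123072588435
```

View pics/z8.png

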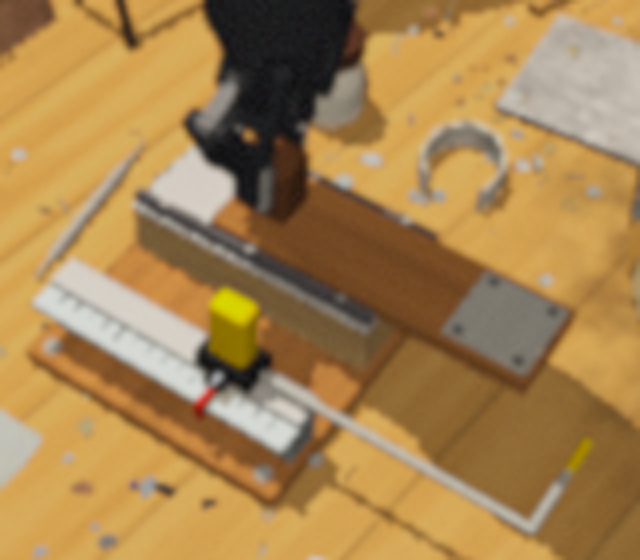

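Request:
jog_arm --pt "-0.005 -0.0006 0 0 0 0" --pt "-0.005 -0.0006 0 0 0 0" --pt "-0.005 -0.0006 0 0 0 0" --pt "-0.005 -0.0006 0 0 0 0" --pt "-0.005 -0.0006 0 0 0 0" --pt "-0.005 -0.0006 0 0 0 0" --pt "-0.005 -0.0006 0 0 0 0" --pt "-0.005 -0.0006 0 0 0 0" --pt "0 0 0 0 0 0" --pt "0 0 0 0 0 0"

```text
clock: 12.5
tcp_pos: [0.5499, 0.0189, 0.0746]
orientation: [0.002, -0.059, 0.998, -0.0]
wrist_force: [2.9, -1.0, 6.0]
finger_gap: 0.0271
```

```bash
python3 - <<'E'
from h import *
import cv2
im=read_camera("scene")[:,:,::-1];cv2.imwrite("pics/scene7.png",im)
cv2.imwrite("pics/z9.png",cv2.resize(im[160:300,260:420],None,fx=4,fy=4,interpolation=cv2.INTER_CUBIC))
cv2.imwrite("pics/z10.png",cv2.resize(im[225:290,355:420],None,fx=9,fy=9,interpolation=0))
im=read_camera("top")[:,:,::-1];cv2.imwrite("pics/top7.png",im)
s=get_state();print(s["tcp_pos"],s["wrist_force"],s["ft_torque"],s["finger_gap"])
E
```

```text
[0.54990147 0.01896279 0.07458139] [2.91588191 0.44292319 7.00722854] [ 0.12481395 -0.53989866  0.01278899] 0.027335533208485564
```

View pics/z9.png

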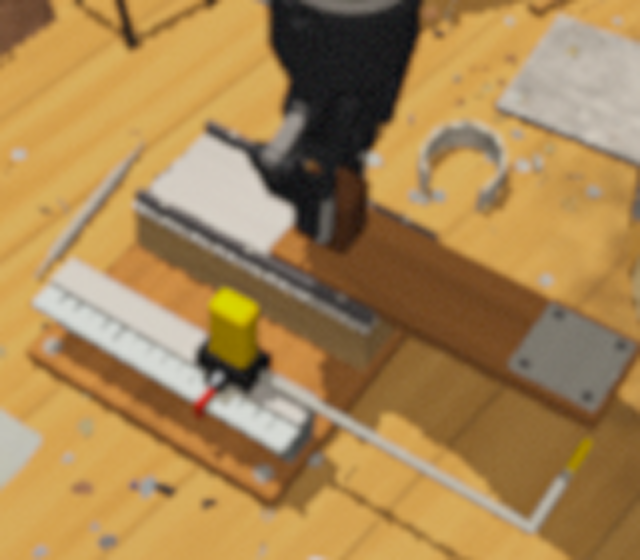

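View pics/z10.png

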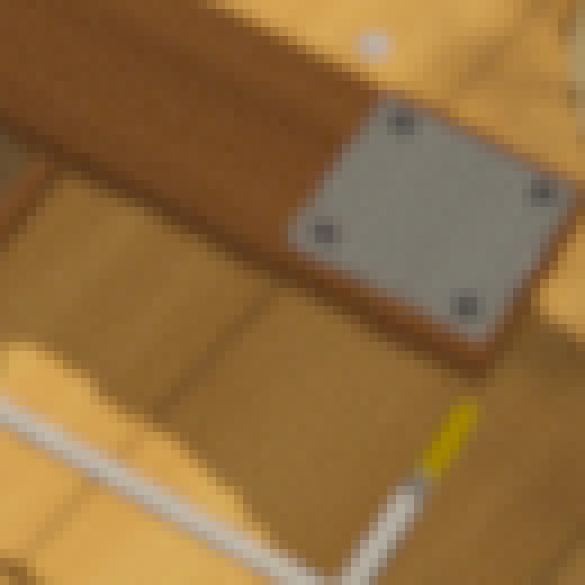

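View pics/top7.png

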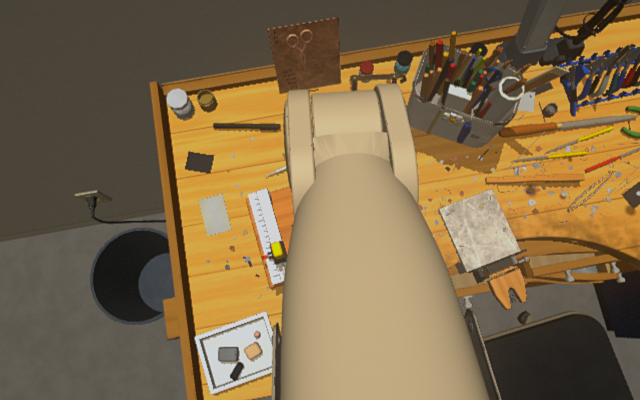

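```bash
python3 - <<'E'
from h import *
ex=np.array([.993,.118,0]);ey=np.array([-.118,.993,0])
f=lambda u,v:np.array([355+u/9-.5,225+v/9-.5])
q=lambda uv,z:px2w("scene",f(*uv),z)
for nm,uv,z in(("tip",(466,406),.056),("rod2",(425,470),.056),("rod3",(375,535),.056),("Lmid",(487,362),.056),("Ltop",(490,347),.062),("Lbot",(485,378),.050),("Rtop",(582,188),.062)):
  p=q(uv,z);print(nm,p@ex,p@ey)
p=.3677*ex-.0045*ey+np.array([0,0,.056]);print(w2px("scene",p),f(466,406))
E
```

```text
tip 0.3681140240359894 -0.0067133164996230465
rod2 0.3681822865347425 0.013737637987654016
rod3 0.3697398114529698 0.03492936188772635
Lmid 0.36940075859392296 -0.020205302884451222
Ltop 0.36965894750396905 -0.01990630671871453
Lbot 0.36882398557863927 -0.02034172151249442
Rtop 0.37147239090867096 -0.0731999631380243
[405.98661156 270.47441025] [406.27777778 269.61111111]
```

Request:
jog_arm --pt "-0.001 -0.0001 0 0 0 0" --pt "-0.001 -0.0001 0 0 0 0" --pt "0 0 0 0 0 0" --pt "0 0 0 0 0 0" --pt "0 0 0 0 0 0" --pt "0 0 0 0 0 0" --pt "0 0 0 0 0 0" --pt "0 0 0 0 0 0" --pt "0 0 0 0 0 0" --pt "0 0 0 0 0 0"

```text
clock: 13.6
tcp_pos: [0.5488, 0.0188, 0.0747]
orientation: [0.003, -0.059, 0.998, -0.0]
wrist_force: [4.1, 0.6, 5.6]
finger_gap: 0.0274
```

```bash
python3 - <<'E'
from h import *
import cv2
im=read_camera("scene")[:,:,::-1]
cv2.imwrite("pics/z11.png",cv2.resize(im[225:290,355:420],None,fx=9,fy=9,interpolation=0))
cv2.imwrite("pics/z12.png",cv2.resize(im[130:290,240:420],None,fx=4,fy=3.7,interpolation=cv2.INTER_CUBIC))
s=get_state();print(s["tcp_pos"],s["orientation"],s["wrist_force"],s["ft_torque"],s["finger_gap"],s["clock"])
E
```

```text
[0.54879861 0.01880605 0.07472724] [ 2.58115245e-03 -5.89749728e-02  9.98256118e-01 -1.17586175e-04] [5.29078038 0.89088665 6.18709701] [ 0.08659376 -0.97241698  0.00241257] 0.027253721399334335 13.65
```

View pics/z11.png

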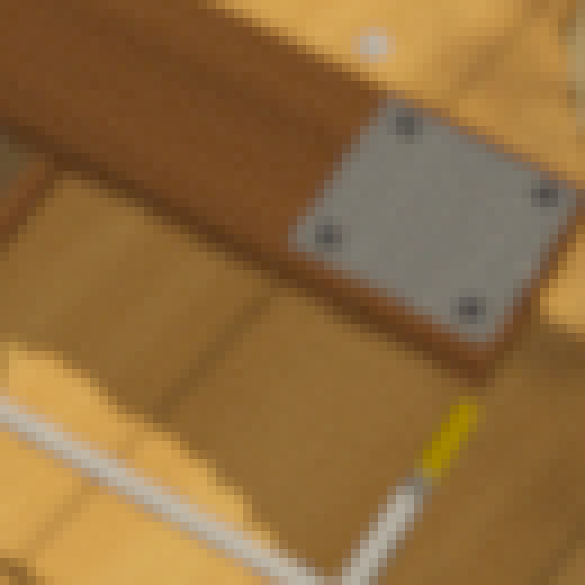

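View pics/z12.png

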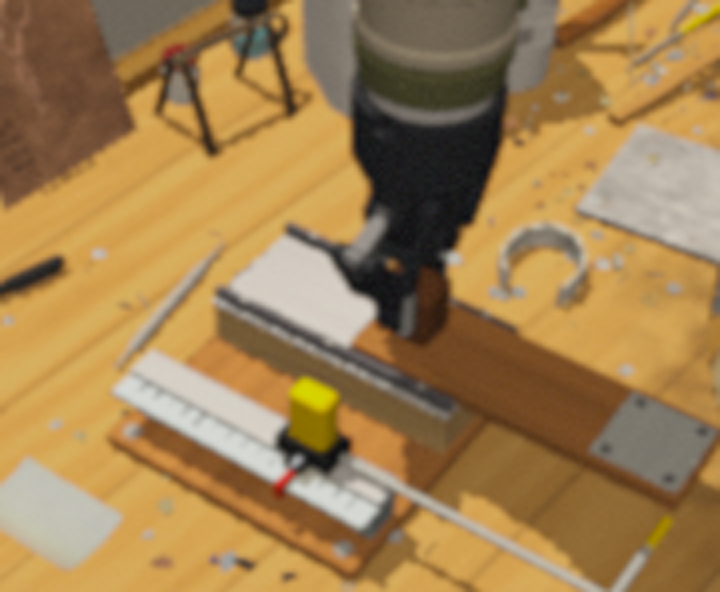

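```bash
python3 - <<'E'
from workcell import *
print(hand_in());s=get_state();print(s["clock"],s["tcp_pos"],s["wrist_force"],s["finger_gap"])
E
```

```text
the job is handed in; nothing more can be done
None
the job is handed in; nothing more can be done
```

I set the gauge, slid the board out to the pointer, and handed the job in at about 13.7 s with the handle still gripped. `hand_in()` gives no verdict, so these are my own last measurements.

- **Gauge:** I gripped the yellow grip, slid the carriage 50 mm outward and let go. The clear top view put the index line about 0.3 mm from the clip's middle. Estimates from the scene camera and from the grip-top position put it 0 to 3 mm further outward, depending on the clip height assumed. All of these are inside the 5 mm limit.
- **Board position:** I gripped the handle across its width at 60 N, pressed it down with about 6 to 9 N, and slid the board out about 100 mm. By the scene camera the front end was about 1.5 mm short of the pointer tip before the last move. I commanded 2 mm more and the tool moved about 1.1 mm, leaving an estimated gap of about 1 mm. Arm travel alone suggests about 2 mm. Both are inside the 6 mm limit.
- **Board attitude:** The board looked flat and straight in the last picture. The tool was tilted about 5 mrad, and the finger opening held at 27 mm on the handle. The wrist force was still about 5 N sideways, and the wrist torque rose to about 1 N m in the last move. I put this down to sliding friction.
- **Bystanders:** The cuff and scriber were visible in the last picture and looked unmoved. The jar was hidden behind the gripper there, but it was in place in the earlier pictures. I did not measure any of the three numerically.
- **View limits:** The arm blocked the top camera at the end, so the final board check rests on the scene camera alone.

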